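# Head of garlic into the covered casserole

### The arm

A 7-joint arm with a two-finger parallel gripper is mounted at the origin on a cart in front of the work surface, level with it; the furniture and walls round the work are solid. World frame = base frame: x ahead of the robot, y to its left, z up, the work surface at z = 0. Lengths are in m, angles in rad, forces in N, time in s.
With the tool pointing down it reaches from about 0.35 to 0.9 m from the base axis. Payload 8.1 kg.
Tool frame: the origin (TCP) lies on the centre line of the jaws, within the pads' length; the fingertips stand 19 mm ahead of it and the grasp point (between the pads) is the TCP (arm.tip_reach is the distance from the TCP to the fingertips, in m); z points along the fingers, y is the line along which they close (so a half turn about z gives the same grasp; the last joint's range is limited). The gripper opens to 92 mm and grips with 3 to 60 N. Pads are 19 mm wide; open, the fingers measure 130 mm over their backs; the gripper's body (75 mm by 190 mm) begins 47 mm behind the grasp point.
Start: joints at [1.143, 0.434, 0.025, 1.573, -0.012, 1.134, -0.075], TCP at [0.199, -0.592, 0.246] pointing down, gripper open.
Joint ranges: [-2.62, 2.62], [-0.44, 2.09], [-1.27, 1.32], [0.08, 2.57], [-1.32, 4.46], [0.12, 2], [-2.74, 2.74]. Speed limits (rad/s): [2.22, 2.22, 3.01, 3.01, 3.14, 3.14, 3.14].

### API

Orientations are given as a rotation vector (axis times angle).
In Python, from cell import arm gives the robot as it stands.
- The arm moves only by the tool arm_command, never from a script. Its argument "targets" is a list that holds one entry, the list of rows, each a list of 6 numbers: the shift along the tool's x, y, z in m, then the turn, a rotation vector about the tool's x, y, z in rad. A call has 1 to 10 rows; each row shifts and turns the commanded pose from where the row before left it, along the tool's axes as they then stand; what a row does not reach is not made up. A row lasts 1/8 s, in which the tool goes at most 62.5 mm and 10.7 degrees, less where a joint would pass 70% of its speed; a pose out of reach is approached as far as the arm can. A call with a gripper value outside its range is refused whole. "jaw" is the finger opening in m, from 0 to 0.0918, set as the call begins (left out, the last holds). The fingers move at their own pace and stop on an object; "newtons" is the grip in N (left out, the last holds). Time passes only in rows, so rows that do not move let the fingers close. It gives the time, the measured TCP pose, the force, the opening and the grip force at its end, in the units of the state.
- arm.observe(): the state, without advancing time (a new reading comes with each control period).
- arm.get_image(name): name is "side" or "top" or "wrist"; returns a dict with "pixels" (420x560x3 uint8, red, green, blue), "z_map" (420x560 float32, m along the optical axis (not along the pixel's ray), 0 where there is no reading), "fx", "fy", "cx", "cy" (pixels), "xyz" and "rotation" of the camera in the world; the wrist camera has in their place "T_tool_cam" (4x4, takes a point from camera to tool coordinates, whose origin is the TCP and whose axes are the flange's). Camera axes: x right, y down, z forward; pixel columns grow to the right and rows downward; lengths in m; the calibration is good to about 2 mm. The wrist camera is an equidistant fisheye: a pixel r from the principal point sees the ray r / f radians off the axis. A picture is of the moment at which its call begins: read the wrist's pose just before it.
- arm.sign_off(): hands the job in; it is judged then, once.
The state is a dict: "clock": time; "joints": joint angles; "dq": joint speeds; "joint_efforts": joint torques, N m; "position": TCP position; "ee_rot": TCP orientation; "force": force on the tool from outside, world axes, zero at the start; "ft_torque": the same for the moment, N m; "width": opening from 0.0 (shut) to 1.0 (fully open); "gripper_force": force on a finger pad.
Only numpy, scipy, OpenCV 4.12 (cv2) and the standard library are available. Lean on these libraries where they do the work, as an engineer would, in place of code of your own. Each camera call takes 0.05 s, during which the arm holds its last target. There are 200 camera calls.

### The job

Add the head of garlic to the covered casserole: lift the lid off by its knob and lay it flat, knob up, on the free part of the chopping board, lower the garlic into the pot, then put the lid back on so that it sits down in the rim all round. Do not drop the lid or the garlic, do not shove the pot about, and leave the onion where it is.

Things in the scene. Friction and masses are not known exactly. Their poses are not given: they have to be found in the camera images.
- pot: low round steel casserole, loose, about 0.95 kg: 180 mm across, 73 mm high to its rim; black loop handles 45-65 mm up reach 120 mm from the centre along its +y and -y. Origin: centre of its underside, z up. Floor 6 mm above the origin; the wall flares, inner diameter 142 mm near the floor, 164 mm at 65 mm height, 168 mm at the rim.
- lid: round steel lid, loose, 0.2 kg, 180 mm across; lies on the pot at the start. z up through the knob; origin on the axis, 2 mm under its underside. A step below (160 mm across, 2-6 mm above the origin) drops into the rim with 4 mm play each side; the origin is then 67 mm above the pot's (71 mm if the step stands on the rim), or 20 mm above the board's when laid there. Dome 28 mm high at the knob.
- lid_knob (a point): middle of the lid's round black knob: 49 mm across, from 28 to 56 mm above the lid's origin, on the lid's axis; this point is 42 mm above the lid's origin.
- garlic: whole head of garlic, loose, about 40 g, 52 mm across its body at 10-30 mm above its underside, narrowing to a stalk 58 mm up; stands at one end of the chopping board. Origin: centre of its underside, z up while it stands.
- onion: brown onion, loose, 82 mm across and 94 mm high, on the same end of the board as the garlic, beside it (either may be the nearer). Origin: centre of its underside. To be left alone.
- board: wooden chopping board, fixed, 250 mm (its x) by 360 mm (its y), 22 mm thick. Origin: centre of its underside, z up. Garlic and onion stand at its +y end, about 120 mm from its centre; its -y half is free: a lid centred 75 mm from the origin along -y lies wholly on it.
Not all that is in view belongs to the job. Leave any red look-alike of the lid alone.

How it is judged:
By the outcome, as a careful person would: the job done as asked, in the order asked, and still so for the second after the job is handed in, with the robot touching nothing.
It also fails if it takes over 72 s, if anything falls off the work surface, if the arm or the gripper's body presses on something with over 40 N, if the wrist force passes 120 N, or if a joint passes its speed limit or range.

## Working session

There is one attempt and no reset: what is moved stays moved. The work goes in short steps, Python scripts to look and compute and a tool call to move; the robot and the scene stay as the last step left them, time stands still between calls to the robot, and variables do not carry over. Pictures are saved under pics/ and viewed, at most 10 in all, crops included, and the job is handed in when it is done.

Besides the shell and the picture viewer there is one more tool, called by a JSON object that holds its "name" and its "arguments". arm_command: Moves the arm, as the interface text tells. Its arguments: {"type":"object","properties":{"targets":{"type":"array","items":{"type":"array","items":{"type":"array","items":{"type":"number"}}}},"jaw":{"type":"number"},"newtons":{"type":"number"}},"required":["targets"]}

```bash
mkdir -p pics; ls; cat > h.py <<'E'
import numpy as np, cv2
from cell import arm
from scipy.spatial.transform import Rotation as R
def cloud(im):
    z=im["z_map"]; v,u=np.mgrid[:z.shape[0],:z.shape[1]]
    p=np.stack([(u-im["cx"])/im["fx"]*z,(v-im["cy"])/im["fy"]*z,z],-1)
    r=np.array(im["rotation"])
    if r.shape!=(3,3): r=R.from_rotvec(r).as_matrix()
    w=p@r.T+np.array(im["xyz"]); w[z==0]=np.nan
    return w
def save(n,px): cv2.imwrite("pics/"+n,px[...,::-1])
E
python3 - <<'E'
from h import *
s=arm.observe(); print(s)
for n in("top","side"):
    im=arm.get_image(n); np.savez(n+".npz",w=cloud(im),px=im["pixels"]); save(n+"0.png",im["pixels"]); print(n,im["xyz"],im["rotation"],im["fx"])
E
```

```text
pics
{'clock': 0.0, 'joints': array([ 1.14340902,  0.4352266 ,  0.02491954,  1.57412936, -0.01159285,
        1.13397082, -0.07510868]), 'dq': array([ 0.00086094,  0.000103  , -0.00021175, -0.00103685,  0.00018614,
       -0.00033652, -0.00056855]), 'joint_efforts': array([-2.12262421e-03, -6.67849088e+01,  9.83957872e-01, -3.14474595e+01,
       -6.05642796e-02,  4.26695624e-02,  1.98913872e-04]), 'position': array([ 0.19925917, -0.59186626,  0.2449296 ]), 'ee_rot': array([-3.09874345e+00, -5.07643504e-01,  6.01099146e-04]), 'force': array([-0.02448154,  0.93675001,  0.44084151]), 'ft_torque': array([-0.00818802, -0.01996372, -0.05377189]), 'gripper_force': 0.0, 'width': 0.9991217987276119}
top [0.34239524 0.07269985 1.14419262] [-2.07025126  2.13572347 -0.23651822] 496.654084411926
side [ 0.60697201 -0.76782016  0.65745056] [-2.14752462 -0.07819233  0.0077475 ] 381.97670894663736
```

View pics/top0.png

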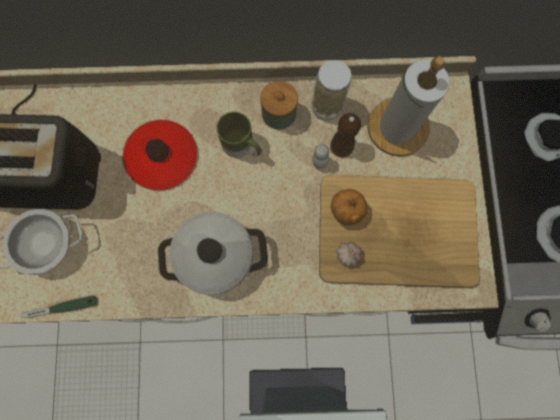

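View pics/side0.png

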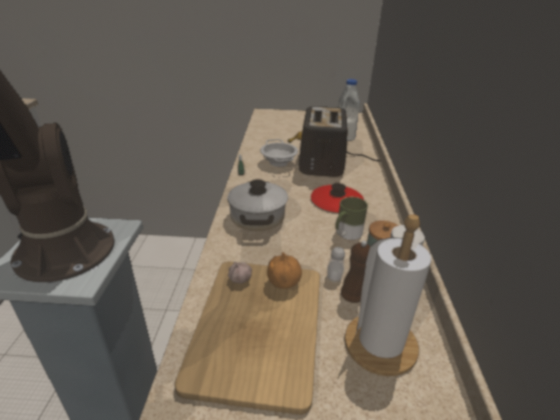

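Top view: the steel-lidded casserole is at (211,252) with its knob at (209,250). Lid candidates are this one and the red look-alike at (160,155), which I leave alone; the small bowl at (38,242) is no candidate. Garlic is at (349,255), with the onion beside it at (349,207). The board spans (320-478, 178-286), and its free half is on the right. The side view agrees: pot (258,207), garlic (240,273), onion (284,271).

```bash
cat > m.py <<'E'
from h import *
def circ(p):
    A=np.c_[2*p,np.ones(len(p))]; b=(p**2).sum(1); c=np.linalg.lstsq(A,b,rcond=None)[0]; return c[:2],np.sqrt(c[2]+c[:2]@c[:2])
if __name__=="__main__":
  for n in("top","side"):
    d=np.load(n+".npz"); w=d["w"]; px=d["px"].astype(int); P=w.reshape(-1,3); 
    print(n)
    if n=="top": c0=w[250,209]; g0=w[255,349]; o0=w[207,349]; print(c0,g0,o0)
    def near(c,r,lo,hi): m=(np.hypot(*(P[:,:2]-c[:2]).T)<r)&(P[:,2]>lo)&(P[:,2]<hi); return P[m]
    k=near(c0,.04,.105,.14); print("knob",len(k),k.min(0),k.max(0),np.median(k,0))
    t=near(c0,.04,k[:,2].max()-.006,.14); print("knobtop mid",(t.min(0)+t.max(0))/2, t.mean(0),len(t))
    a=near(c0,.13,.068,.095); h=cv2.minEnclosingCircle(a[:,:2].astype(np.float32)); print("lid",h,len(a))
    hd=near(c0,.14,.04,.068); hd=hd[np.hypot(*(hd[:,:2]-h[0]).T)>.1]; q=hd[:,:2]-h[0]; e,v=np.linalg.eigh(q.T@q); print("handle axis",v[:,1],np.hypot(*q.T).max(),len(hd))
    g=near(g0,.04,.03,.09); print("garlic",len(g),g.min(0),g.max(0),(g.min(0)+g.max(0))/2, cv2.minEnclosingCircle(g[:,:2].astype(np.float32)))
    o=near(o0,.055,.04,.13); print("onion",len(o),o.min(0),o.max(0), cv2.minEnclosingCircle(o[:,:2].astype(np.float32)))
    b=P[(abs(P[:,2]-.022)<.006)&(P[:,0]>.25)&(P[:,0]<.75)&(P[:,1]<.1)&(P[:,1]>-.6)]; 
    print("board",len(b),np.median(b[:,2]),cv2.minAreaRect(b[:,:2].astype(np.float32)))
    tb=P[(P[:,0]>.3)&(P[:,0]<.6)&(P[:,1]>.05)&(P[:,1]<.15)&(P[:,2]<.02)&(P[:,2]>-.02)]; print("table z",np.median(tb[:,2]))
    if n=="top": save("crop.png",cv2.resize(px[190:310,150:400].astype(np.uint8),None,fx=3,fy=3))
E
python3 m.py
```

```text
top
[0.49408472 0.20547272 0.12144532] [ 0.48131977 -0.09197736  0.06963018] [ 0.58229931 -0.09470806  0.09571745]
knob 420 [0.47326317 0.18458481 0.11700892] [0.51983241 0.23026392 0.1286119 ] [0.49631377 0.20735759 0.12333023]
knobtop mid [0.49688582 0.20736955 0.12561416] [0.4974893  0.20829666 0.12444248] 270
lid ((0.49758848547935486, 0.2070252001285553), 0.11837101727724075) 4494
handle axis [-0.08808368  0.99611308] 0.12207513342955119 624
garlic 493 [ 0.4541598  -0.12271208  0.03021176] [ 0.51572256 -0.06668356  0.08099132] [ 0.48494118 -0.09469782  0.05560154] ((0.48258382081985474, -0.09909702837467194), 0.0356871634721756)
onion 1050 [ 0.55148193 -0.13739468  0.05089496] [ 0.63296985 -0.05846076  0.11806476] ((0.5916374921798706, -0.09776302427053452), 0.04143250733613968)
board 17401 0.021707225438572397 ((0.5610342025756836, -0.3127535879611969), (0.573910117149353, 0.37772029638290405), 89.99256134033203)
table z 0.0013852737775634782
side
knob 133 [0.47187197 0.18296151 0.10502425] [0.51922965 0.22967854 0.12601579] [0.49616256 0.20070766 0.12279603]
knobtop mid [0.4954393  0.20632003 0.12308698] [0.49581535 0.20546075 0.12314704] 105
lid ((0.4954373836517334, 0.2064444124698639), 0.09070900827646255) 1294
handle axis [-0.07260985  0.99736042] 0.12347078615005619 191
garlic 413 [ 0.45859895 -0.12360992  0.03103316] [ 0.51298368 -0.07446359  0.08153295] [ 0.48579132 -0.09903676  0.05628305] ((0.4868554174900055, -0.0963948592543602), 0.02931843511760235)
onion 968 [ 0.5498542  -0.140787    0.04002195] [ 0.63139747 -0.07349233  0.11507538] ((0.5906258821487427, -0.10122434794902802), 0.040926866233348846)
board 15805 0.021291155080177204 ((0.5848608016967773, -0.21849238872528076), (0.36148762702941895, 0.3357778787612915), 86.15696716308594)
table z 0.001330277195328522
```

View pics/crop.png

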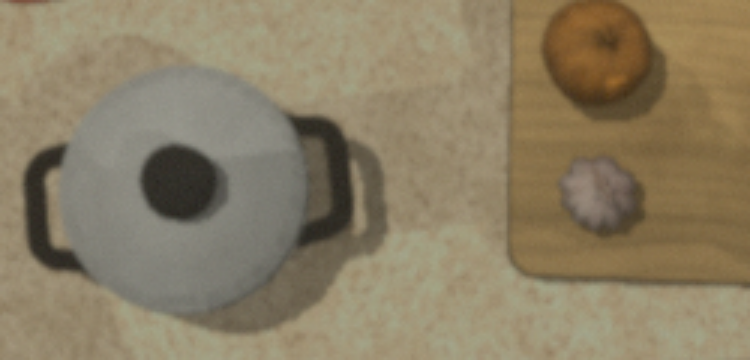

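The crop confirms the choice: grey steel lid with its black knob at crop (180,182), garlic at crop (600,195), onion at crop (598,52). From both cameras the knob is at (0.496, 0.2065) with its top at about 0.123 m, which matches a seated lid. The garlic is at (0.485, -0.097). I'll square the tool to the world axes and head for the knob.

{"name": "arm_command", "arguments": {"targets": [[[0,0,0,0,0,0.1625],[0,0,0,0,0,0.1625],[0.015,-0.04,0,0,0,0],[0.015,-0.04,0,0,0,0],[0.015,-0.04,0,0,0,0],[0.015,-0.04,0,0,0,0],[0.015,-0.04,0,0,0,0],[0.015,-0.04,0,0,0,0],[0.015,-0.04,0,0,0,0],[0.015,-0.04,0,0,0,0]]], "jaw": 0.09}}

```text
clock: 1.35
position: [0.3197, -0.2709, 0.2456]
ee_rot: [-3.142, 0.0, 0.0]
force: [1.0, 0.7, 0.5]
width: 0.983
gripper_force: 0.0
```

```bash
python3 - <<'E'
from h import *
print(arm.observe()["position"],arm.observe()["ee_rot"])
d=np.load("top.npz"); w=d["w"]; hsv=cv2.cvtColor(d["px"],cv2.COLOR_RGB2HSV)
m=((abs(w[...,2]-.0225)<.008)).astype(np.uint8)
m=cv2.morphologyEx(m,cv2.MORPH_OPEN,np.ones((7,7)))
n,l,st,c=cv2.connectedComponentsWithStats(m)
L=l[240,430]; P=w[l==L]; print(st[L],cv2.minAreaRect(P[:,:2].astype(np.float32)),np.median(P[:,2]))
print([w[v,u].round(3) for u,v in((322,180),(476,182),(322,280),(476,284))])
E
```

```text
[ 0.31967102 -0.27094481  0.24561569] [-3.14157992e+00  4.92898327e-04  2.95460908e-04]
[  319   175   161   112 15095] ((0.5443053245544434, -0.21647387742996216), (0.36118555068969727, 0.2506965100765228), 86.0617904663086) 0.02199004527646875
[array([ 0.667, -0.047,  0.02 ]), array([ 0.656, -0.417,  0.001]), array([ 0.435, -0.037,  0.002]), array([ 0.413, -0.378,  0.025])]
```

{"name": "arm_command", "arguments": {"targets": [[[0.0176,-0.0477,0,0,0,0],[0.0176,-0.0477,0,0,0,0],[0.0176,-0.0477,0,0,0,0],[0.0176,-0.0477,0,0,0,0],[0.0176,-0.0477,0,0,0,0],[0.0176,-0.0477,0,0,0,0],[0.0176,-0.0477,0,0,0,0],[0.0176,-0.0477,0,0,0,0],[0.0176,-0.0477,0,0,0,0],[0.0176,-0.0477,0,0,0,0]]]}}

```text
clock: 2.6
position: [0.496, 0.2059, 0.2454]
ee_rot: [3.141, -0.001, -0.001]
force: [0.7, -0.8, 1.1]
width: 0.98
gripper_force: 0.0
```

{"name": "arm_command", "arguments": {"targets": [[[0,0,0.02,0,0,0],[0,0,0.02,0,0,0],[0,0,0,0,0,0],[0,0,0,0,0,0]]]}}

```text
clock: 3.1
position: [0.4959, 0.2046, 0.2063]
ee_rot: [-3.141, 0.001, -0.001]
force: [-0.1, 1.1, 0.7]
width: 0.982
gripper_force: 0.0
```

```bash
cat > wr.py <<'E'
from h import *
def wrist():
    s=arm.observe(); im=arm.get_image("wrist"); T=np.array(im["T_tool_cam"]); z=im["z_map"]
    v,u=np.mgrid[:z.shape[0],:z.shape[1]]; a=u-im["cx"]; b=v-im["cy"]; r=np.hypot(a/im["fx"],b/im["fy"])
    f=np.where(r>1e-6,np.tan(np.minimum(r,1.4))/np.maximum(r,1e-6),1)
    p=np.stack([a/im["fx"]*f*z,b/im["fy"]*f*z,z],-1)@T[:3,:3].T+T[:3,3]
    w=p@R.from_rotvec(s["ee_rot"]).as_matrix().T+s["position"]; w[(z==0)|(r>1.3)]=np.nan
    return w,im["pixels"],s
E
python3 - <<'E'
from wr import *
w,px,s=wrist(); save("w1.png",px); np.savez("w1.npz",w=w,px=px); print(s["position"])
P=w.reshape(-1,3)
k=P[(np.hypot(P[:,0]-.496,P[:,1]-.2065)<.045)&(P[:,2]>.112)&(P[:,2]<.135)]
print(len(k),k.min(0),k.max(0),(k.min(0)+k.max(0))/2)
E
```

```text
[0.49585844 0.2045842  0.20629505]
3318 [0.47232985 0.18594833 0.11619398] [0.52029344 0.23380037 0.12528655] [0.49631164 0.20987435 0.12074027]
```

View pics/w1.png

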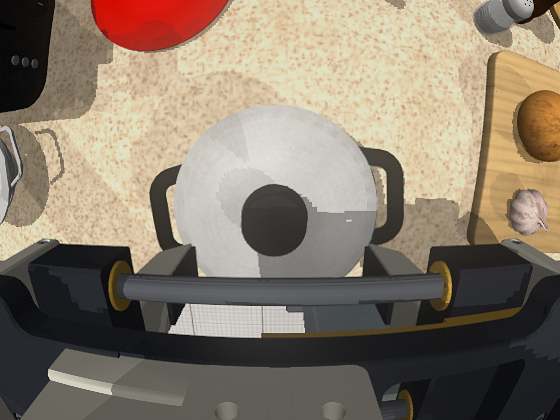

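The wrist view shows the knob at (274,220), between the fingers at about 178 and 385. It measures (0.496, 0.208), which agrees with the top view. I'll descend and grip.

{"name": "arm_command", "arguments": {"targets": [[[0,-0.003,0.016,0,0,0],[0,0,0.02,0,0,0],[0,0,0.02,0,0,0],[0,0,0.016,0,0,0],[0,0,0.011,0,0,0],[0,0,0.007,0,0,0],[0,0,0,0,0,0]]]}}

```text
clock: 4.03
position: [0.4956, 0.2076, 0.1155]
ee_rot: [3.141, -0.0, -0.001]
force: [0.2, 0.2, 0.3]
width: 0.983
gripper_force: 0.0
```

{"name": "arm_command", "arguments": {"targets": [[[0,0,0,0,0,0],[0,0,0,0,0,0],[0,0,0,0,0,0],[0,0,0,0,0,0],[0,0,0,0,0,0],[0,0,0,0,0,0]]], "jaw": 0.04, "newtons": 30}}

```text
clock: 4.78
position: [0.4958, 0.2078, 0.1158]
ee_rot: [-3.141, 0.0, -0.0]
force: [-0.6, 0.6, 1.4]
width: 0.521
gripper_force: 30.0
```

{"name": "arm_command", "arguments": {"targets": [[[0,0,-0.003,0,0,0],[0,0,-0.007,0,0,0],[0,0,-0.012,0,0,0],[0,0,-0.018,0,0,0],[0,0,-0.02,0,0,0],[0,0,-0.02,0,0,0],[0,0,-0.02,0,0,0],[0,0,-0.02,0,0,0],[0,0,-0.01,0,0,0],[0,0,0,0,0,0]]]}}

```text
clock: 6.02
position: [0.4959, 0.2077, 0.2464]
ee_rot: [-3.141, 0.001, -0.002]
force: [-0.2, 0.1, -3.4]
width: 0.523
gripper_force: 30.0
```

{"name": "arm_command", "arguments": {"targets": [[[0.001,0.01,0,0,0,0],[0.002,0.023,0,0,0,0],[0.003,0.033,0,0,0,0],[0.003,0.035,0,0,0,0],[0.003,0.035,0,0,0,0],[0.003,0.035,0,0,0,0],[0.003,0.035,0,0,0,0],[0.003,0.035,0,0,0,0],[0.003,0.035,0,0,0,0],[0.003,0.035,0,0,0,0]]]}}

```text
clock: 7.28
position: [0.5217, -0.1053, 0.2448]
ee_rot: [3.142, -0.001, -0.003]
force: [-0.1, -0.8, -2.7]
width: 0.523
gripper_force: 30.0
```

{"name": "arm_command", "arguments": {"targets": [[[0.003,0.035,0,0,0,0],[0.003,0.035,0,0,0,0],[0.003,0.035,0,0,0,0],[0.003,0.035,0,0,0,0],[0.002,0.03,0,0,0,0],[0.002,0.018,0,0,0,0],[0,0,0,0,0,0],[0,0,0,0,0,0]]]}}

```text
clock: 8.28
position: [0.5386, -0.2898, 0.2455]
ee_rot: [-3.14, -0.002, 0.001]
force: [-0.2, 0.8, -1.2]
width: 0.523
gripper_force: 30.0
```

```bash
python3 - <<'E'
from wr import *
im=arm.get_image("side"); s=arm.observe(); print(s["position"],s["ee_rot"],s["force"])
w=cloud(im); px=im["pixels"]; save("s2.png",px)
d=np.load("side.npz")["w"]; ch=np.nan_to_num(abs(w[...,2]-d[...,2]),nan=0)>.05
P=w[ch]; c=s["position"]
P=P[(np.hypot(*(P[:,:2]-c[:2]).T)<.11)&(P[:,2]>.15)&(P[:,2]<c[2]-.022)]
print(len(P),cv2.minEnclosingCircle(P[:,:2].astype(np.float32)),P[:,2].min())
E
```

```text
[ 0.53876052 -0.28963943  0.24570436] [-3.14065723e+00 -2.78719258e-03  8.93775438e-06] [ 0.50464907  0.0058821  -2.75357444]
4462 ((0.5385392904281616, -0.2898811399936676), 0.09032860398292542) 0.2024812485753263
```

View pics/s2.png

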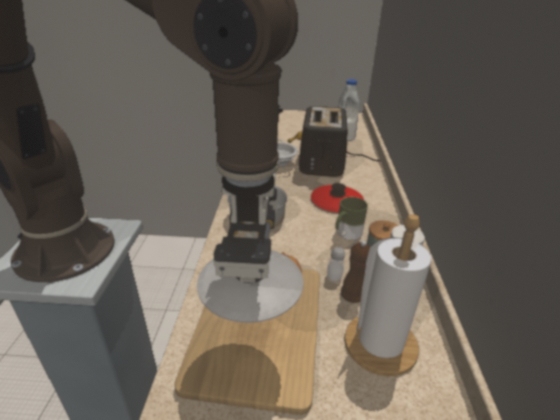

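The lid hangs level at pixel (250,283), centred on (0.5385, -0.290) over the free half of the board. I'll lower it.

{"name": "arm_command", "arguments": {"targets": [[[0,0,0.01,0,0,0],[0,0,0.02,0,0,0],[0,0,0.025,0,0,0],[0,0,0.025,0,0,0],[0,0,0.025,0,0,0],[0,0,0.025,0,0,0],[0,0,0.02,0,0,0],[0,0,0.012,0,0,0],[0,0,0.008,0,0,0],[0,0,0,0,0,0]]]}}

```text
clock: 9.57
position: [0.5385, -0.2912, 0.0755]
ee_rot: [-3.141, 0.0, 0.001]
force: [0.2, -0.6, -3.0]
width: 0.523
gripper_force: 30.0
```

{"name": "arm_command", "arguments": {"targets": [[[0,0,0.003,0,0,0],[0,0,0.002,0,0,0],[0,0,0.001,0,0,0],[0,0,0.001,0,0,0],[0,0,0,0,0,0],[0,0,0,0,0,0]]]}}

```text
clock: 10.32
position: [0.5385, -0.2915, 0.0688]
ee_rot: [3.142, -0.0, 0.0]
force: [-0.3, 0.0, -2.7]
width: 0.523
gripper_force: 30.0
```

{"name": "arm_command", "arguments": {"targets": [[[0,0,0.0008,0,0,0],[0,0,0,0,0,0],[0,0,0,0,0,0]]]}}

```text
clock: 10.7
position: [0.5386, -0.2915, 0.0683]
ee_rot: [3.141, -0.001, 0.001]
force: [-1.3, 0.3, 5.5]
width: 0.524
gripper_force: 30.0
```

{"name": "arm_command", "arguments": {"targets": [[[0,0,0,0,0,0],[0,0,0,0,0,0],[0,0,0,0,0,0],[0,0,0,0,0,0],[0,0,0,0,0,0]]], "jaw": 0.09}}

```text
clock: 11.32
position: [0.5385, -0.2915, 0.0679]
ee_rot: [3.142, -0.001, -0.0]
force: [-0.4, 0.4, 0.3]
width: 0.975
gripper_force: 0.0
```

{"name": "arm_command", "arguments": {"targets": [[[0,0,-0.01,0,0,0],[0,0,-0.02,0,0,0],[0,0,-0.03,0,0,0],[0,0,-0.03,0,0,0],[0,0,-0.03,0,0,0],[-0.01,-0.03,0,0,0,0],[-0.015,-0.055,0,0,0,0],[-0.015,-0.055,0,0,0,0],[-0.0135,-0.053,0,0,0,0],[0,0,0,0,0,0]]], "jaw": 0.075}}

```text
clock: 12.58
position: [0.4844, -0.0939, 0.189]
ee_rot: [-3.141, -0.011, -0.001]
force: [0.5, -1.8, 0.7]
width: 0.818
gripper_force: 0.0
```

```bash
python3 - <<'E'
from wr import *
w,px,s=wrist(); print(s["position"],s["force"])
P=w.reshape(-1,3)
k=P[(np.hypot(P[:,0]-.485,P[:,1]+.097)<.04)&(P[:,2]>.03)&(P[:,2]<.09)]
print("garlic",len(k),k.min(0),k.max(0),(k.min(0)+k.max(0))/2)
k=k[k[:,2]>.068]; print("stalk",k.mean(0),len(k))
save("w3.png",px)
im=arm.get_image("side"); W=cloud(im).reshape(-1,3)
q=W[(np.hypot(W[:,0]-.485,W[:,1]+.097)<.035)&(W[:,2]>.03)&(W[:,2]<.085)]; print("side garlic",len(q),q.min(0),q.max(0))
k=W[(np.hypot(W[:,0]-.5385,W[:,1]+.2915)<.11)&(W[:,2]>.027)&(W[:,2]<.09)]; t=k[k[:,2]>.068]
print("lid",cv2.minEnclosingCircle(k[:,:2].astype(np.float32)),t.mean(0),t[:,2].max())
E
```

```text
[ 0.48444727 -0.09387667  0.18903527] [ 0.49627621 -1.77564164  0.69814072]
garlic 2996 [ 0.45979274 -0.12194215  0.0387292 ] [ 0.51455488 -0.06461865  0.08131145] [ 0.48717381 -0.0932804   0.06002033]
stalk [ 0.48451008 -0.09494585  0.07253336] 355
side garlic 414 [ 0.45863235 -0.1239628   0.0308763 ] [ 0.51282671 -0.07293937  0.08132488]
lid ((0.5385573506355286, -0.2906813323497772), 0.0908912867307663) [ 0.53895155 -0.29415158  0.07467232] 0.07903360996530073
```

View pics/w3.png

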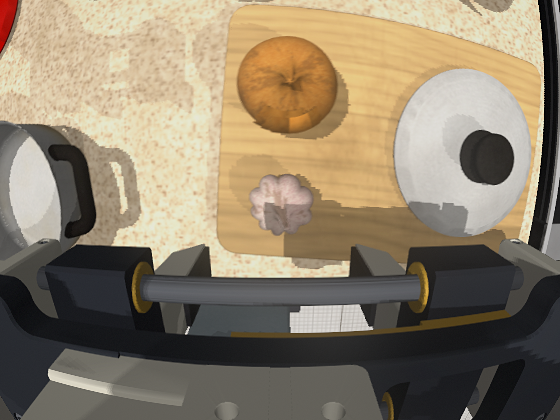

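The lid lies flat, knob up, at pixel (462,152), wholly on the board. The garlic is at (281,204) and the onion at (288,85) has not moved. I'll go down to the garlic, closing along y so the fingers stay clear of the onion.

{"name": "arm_command", "arguments": {"targets": [[[0.001,-0.002,0.02,0,0,0],[0,0,0.03,0,0,0],[0,0,0.03,0,0,0],[0,0,0.025,0,0,0],[0,0,0.018,0,0,0],[0,0,0.01,0,0,0],[0,0,0.005,0,0,0],[0,0,0,0,0,0],[0,0,0,0,0,0]]]}}

```text
clock: 13.8
position: [0.4866, -0.0966, 0.0505]
ee_rot: [3.141, -0.001, 0.002]
force: [1.3, 0.2, 0.9]
width: 0.818
gripper_force: 0.0
```

{"name": "arm_command", "arguments": {"targets": [[[0,0,0,0,0,0],[0,0,0,0,0,0],[0,0,0,0,0,0],[0,0,0,0,0,0],[0,0,0,0,0,0]]], "jaw": 0.04, "newtons": 10}}

```text
clock: 14.42
position: [0.4862, -0.0964, 0.0501]
ee_rot: [3.142, -0.0, 0.001]
force: [-0.7, 0.2, 5.6]
width: 0.612
gripper_force: 10.0
```

{"name": "arm_command", "arguments": {"targets": [[[0,0,-0.005,0,0,0],[0,0,-0.01,0,0,0],[0,0,-0.02,0,0,0],[0,0,-0.025,0,0,0],[0,0,-0.03,0,0,0],[0,0,-0.03,0,0,0],[0,0,-0.02,0,0,0],[0,0,0,0,0,0]]], "newtons": 12}}

```text
clock: 15.42
position: [0.487, -0.0966, 0.1917]
ee_rot: [3.141, -0.001, 0.005]
force: [0.4, 0.6, -1.2]
width: 0.611
gripper_force: 12.0
```

```bash
python3 - <<'E'
from wr import *
w,px,s=wrist(); print(s["position"],s["force"],s["width"])
save("w4.png",px)
top=arm.get_image("top"); W=cloud(top).reshape(-1,3)
a=W[(np.hypot(W[:,0]-.4955,W[:,1]-.2075)<.1)&(W[:,2]>.068)&(W[:,2]<.08)]; print("rim",len(a),cv2.minEnclosingCircle(a[:,:2].astype(np.float32)))
im=arm.get_image("side"); W=cloud(im).reshape(-1,3)
a=W[(np.hypot(W[:,0]-.4955,W[:,1]-.2075)<.1)&(W[:,2]>.069)&(W[:,2]<.08)]; print("rim side",len(a),cv2.minEnclosingCircle(a[:,:2].astype(np.float32)))
a=W[(np.hypot(W[:,0]-.486,W[:,1]+.0965)<.04)&(W[:,2]>.11)&(W[:,2]<.19)]; print("held",len(a),a.min(0),a.max(0))
E
```

```text
[ 0.4869633  -0.09656485  0.19170185] [ 0.40176128  0.55694901 -1.16113369] 0.6108842564802685
rim 548 ((0.4966451823711395, 0.20319142937660217), 0.09348885715007782)
rim side 119 ((0.49632975459098816, 0.207844078540802), 0.09162784367799759)
held 83 [ 0.45985285 -0.13463685  0.17109735] [ 0.51288692 -0.08615665  0.18955652]
```

View pics/w4.png

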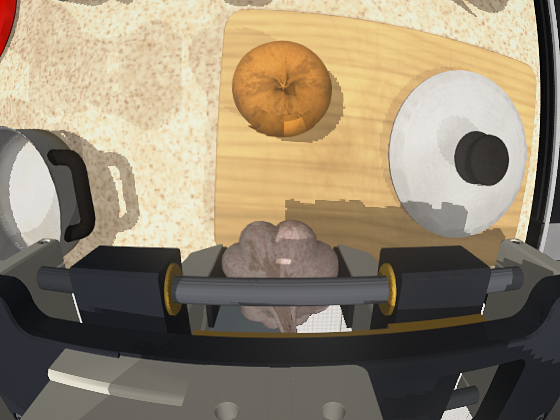

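The garlic is held upright at (280,265), and the onion (282,88) and lid (458,152) have not moved. The pot rim is still centred on about (0.496, 0.207), so I'll carry the garlic there.

{"name": "arm_command", "arguments": {"targets": [[[0.001,-0.015,0,0,0,0],[0.001,-0.03,0,0,0,0],[0.001,-0.04,0,0,0,0],[0.001,-0.045,0,0,0,0],[0.001,-0.045,0,0,0,0],[0.001,-0.045,0,0,0,0],[0.001,-0.04,0,0,0,0],[0.001,-0.03,0,0,0,0],[0.001,-0.014,0,0,0,0],[0,0,0,0,0,0]]]}}

```text
clock: 16.82
position: [0.4947, 0.2084, 0.1895]
ee_rot: [3.141, 0.002, -0.001]
force: [-0.1, -1.3, -0.0]
width: 0.605
gripper_force: 12.0
```

{"name": "arm_command", "arguments": {"targets": [[[0,0,0.01,0,0,0],[0,0,0.025,0,0,0],[0,0,0.03,0,0,0],[0,0,0.03,0,0,0],[0,0,0.025,0,0,0],[0,0,0.015,0,0,0],[0,0,0.01,0,0,0],[0,0,0.005,0,0,0],[0,0,0,0,0,0],[0,0,0,0,0,0]]]}}

```text
clock: 18.08
position: [0.4955, 0.2078, 0.0405]
ee_rot: [-3.141, 0.0, -0.001]
force: [0.5, -0.5, -0.2]
width: 0.61
gripper_force: 12.0
```

{"name": "arm_command", "arguments": {"targets": [[[0,0,0.003,0,0,0],[0,0,0.0015,0,0,0],[0,0,0.001,0,0,0],[0,0,0,0,0,0],[0,0,0,0,0,0]]]}}

```text
clock: 18.7
position: [0.4952, 0.2075, 0.0347]
ee_rot: [3.141, -0.0, 0.0]
force: [-1.1, -0.6, 6.1]
width: 0.61
gripper_force: 12.0
```

{"name": "arm_command", "arguments": {"targets": [[[0,0,0.001,0,0,0],[0,0,0,0,0,0],[0,0,0,0,0,0]]]}}

```text
clock: 19.08
position: [0.4954, 0.2075, 0.0341]
ee_rot: [3.141, -0.0, 0.001]
force: [-1.9, -2.6, 10.8]
width: 0.608
gripper_force: 12.0
```

On the floor of the pot. Ease off slightly, release, then rise.

{"name": "arm_command", "arguments": {"targets": [[[0,0,-0.001,0,0,0],[0,0,0,0,0,0]]]}}

```text
clock: 19.32
position: [0.4952, 0.2076, 0.0343]
ee_rot: [-3.141, 0.0, -0.0]
force: [0.1, 0.4, -0.6]
width: 0.611
gripper_force: 12.0
```

{"name": "arm_command", "arguments": {"targets": [[[0,0,0,0,0,0],[0,0,0,0,0,0],[0,0,0,0,0,0],[0,0,0,0,0,0]]], "jaw": 0.08}}

```text
clock: 19.82
position: [0.4951, 0.2076, 0.0344]
ee_rot: [3.142, -0.0, -0.0]
force: [-0.2, 1.1, -0.9]
width: 0.871
gripper_force: 0.0
```

{"name": "arm_command", "arguments": {"targets": [[[0,0,-0.005,0,0,0],[0,0,-0.015,0,0,0],[0,0,-0.03,0,0,0],[0,0,-0.04,0,0,0],[0,0,-0.05,0,0,0],[0,0,-0.04,0,0,0],[0,0,-0.02,0,0,0],[0,0,0,0,0,0]]]}}

```text
clock: 20.82
position: [0.4959, 0.2081, 0.2369]
ee_rot: [-3.14, 0.0, -0.006]
force: [-0.0, -0.0, -0.4]
width: 0.871
gripper_force: 0.0
```

```bash
python3 - <<'E'
from wr import *
w,px,s=wrist(); print(s["position"],s["force"],s["width"])
save("w5.png",px)
P=w.reshape(-1,3); d=np.hypot(P[:,0]-.496,P[:,1]-.2075)
a=P[(d<.1)&(P[:,2]>.068)&(P[:,2]<.08)]; print("rim",len(a),a.min(0),a.max(0))
a=P[(d<.06)&(P[:,2]>.025)&(P[:,2]<.08)]; print("garlic",len(a),a.min(0),a.max(0))
E
```

```text
[0.49585133 0.2081345  0.23692235] [-0.03067337 -0.00519553 -0.4494336 ] 0.8713664585819316
rim 2529 [0.41444145 0.11769158 0.06800033] [0.58362972 0.29737229 0.07555797]
garlic 2028 [0.46876684 0.17918899 0.02613142] [0.52280364 0.23671734 0.06526536]
```

View pics/w5.png

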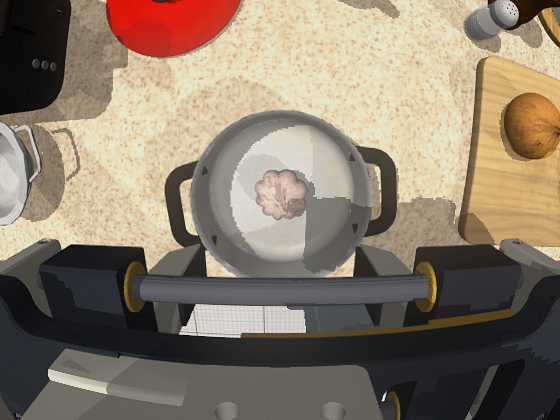

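The garlic stands upright at (281,195), in the middle of the pot (rim centred at about (278,193)). I'll go back for the lid.

{"name": "arm_command", "arguments": {"targets": [[[0.003,0.03,0,0,0,0],[0.004,0.05,0,0,0,0],[0.005,0.055,0,0,0,0],[0.005,0.055,0,0,0,0],[0.005,0.055,0,0,0,0],[0.005,0.055,0,0,0,0],[0.005,0.055,0,0,0,0],[0.005,0.055,0,0,0,0],[0.004,0.05,0,0,0,0],[0.002,0.039,0,0,0,0]]], "jaw": 0.09}}

```text
clock: 22.12
position: [0.537, -0.2937, 0.2329]
ee_rot: [-3.141, 0.003, 0.004]
force: [0.9, -0.6, 0.7]
width: 0.98
gripper_force: 0.0
```

{"name": "arm_command", "arguments": {"targets": [[[0,0,0,0,0,0],[0,0,0,0,0,0],[0,0,0,0,0,0]]]}}

```text
clock: 22.5
position: [0.5381, -0.2898, 0.2341]
ee_rot: [-3.141, -0.003, 0.001]
force: [0.1, 0.1, -0.3]
width: 0.98
gripper_force: 0.0
```

```bash
python3 - <<'E'
from wr import *
from m import circ
w,px,s=wrist(); print(s["position"])
P=w.reshape(-1,3); k=P[(np.hypot(P[:,0]-.5385,P[:,1]+.2915)<.045)&(P[:,2]>.068)&(P[:,2]<.085)]; print("knob",(k.min(0)+k.max(0))/2,np.ptp(k,0))
from scipy.optimize import least_squares
for n in("top","side"):
    im=arm.get_image(n); W=cloud(im).reshape(-1,3); W=W[~np.isnan(W[:,0])]
    for lo in(.066,.069):
      d=np.hypot(W[:,0]-.4955,W[:,1]-.2075); a=W[(d<.097)&(d>.078)&(W[:,2]>lo)&(W[:,2]<.08)][:,:2]
      f=least_squares(lambda c:np.hypot(*(a-c).T)-.087,[.4955,.2075],loss="soft_l1",f_scale=.002); print(n,len(a),"fix r",f.x,"free",circ(a),"mid",(a.min(0)+a.max(0))/2,np.ptp(a,0))
E
```

```text
[ 0.53812759 -0.28980712  0.23410215]
knob [ 0.53938625 -0.29087754  0.07325625] [0.04775325 0.04685537 0.0087178 ]
top 621 fix r [0.49618729 0.20646394] free (array([0.49615954, 0.20649676]), np.float64(0.08728086923728048)) mid [0.4962998  0.20925666] [0.17955395 0.18235086]
top 520 fix r [0.49621805 0.2065807 ] free (array([0.49617401, 0.20652779]), np.float64(0.08749995660716167)) mid [0.4962998  0.20728385] [0.17955395 0.17840523]
side 74 fix r [0.49398193 0.20798476] free (array([0.4941511 , 0.20821956]), np.float64(0.08691457833079436)) mid [0.49770459 0.21352744] [0.16945795 0.14037973]
side 53 fix r [0.49483695 0.20788626] free (array([0.49418857, 0.20825145]), np.float64(0.08762101603437461)) mid [0.49770459 0.21352744] [0.16945795 0.14037973]
```

{"name": "arm_command", "arguments": {"targets": [[[0,0.0015,0.02,0,0,0],[0,0,0.035,0,0,0],[0,0,0.035,0,0,0],[0,0,0.03,0,0,0],[0,0,0.02,0,0,0],[0,0,0.014,0,0,0],[0,0,0.008,0,0,0],[0,0,0.003,0,0,0],[0,0,0,0,0,0],[0,0,0,0,0,0]]]}}

```text
clock: 23.9
position: [0.5384, -0.2931, 0.0701]
ee_rot: [3.141, -0.001, 0.002]
force: [0.8, 0.4, 0.5]
width: 0.978
gripper_force: 0.0
```

{"name": "arm_command", "arguments": {"targets": [[[0,0,0,0,0,0],[0,0,0,0,0,0],[0,0,0,0,0,0],[0,0,0,0,0,0],[0,0,0,0,0,0],[0,0,0,0,0,0]]], "jaw": 0.04, "newtons": 30}}

```text
clock: 24.65
position: [0.538, -0.2928, 0.0694]
ee_rot: [-3.141, 0.0, 0.0]
force: [-0.1, 0.8, -0.4]
width: 0.524
gripper_force: 30.0
```

{"name": "arm_command", "arguments": {"targets": [[[0,0,-0.005,0,0,0],[0,0,-0.012,0,0,0],[0,0,-0.02,0,0,0],[0,0,-0.025,0,0,0],[0,0,-0.025,0,0,0],[0,0,-0.025,0,0,0],[0,0,-0.025,0,0,0],[0,0,-0.023,0,0,0],[0,0,-0.015,0,0,0],[0,0,0,0,0,0]]]}}

```text
clock: 25.9
position: [0.5385, -0.2931, 0.2457]
ee_rot: [3.141, -0.001, 0.003]
force: [0.2, -0.2, -3.4]
width: 0.521
gripper_force: 30.0
```

{"name": "arm_command", "arguments": {"targets": [[[-0.001,-0.01,0,0,0,0],[-0.002,-0.023,0,0,0,0],[-0.003,-0.033,0,0,0,0],[-0.003,-0.035,0,0,0,0],[-0.003,-0.035,0,0,0,0],[-0.003,-0.035,0,0,0,0],[-0.003,-0.035,0,0,0,0],[-0.003,-0.035,0,0,0,0],[-0.003,-0.035,0,0,0,0],[-0.003,-0.035,0,0,0,0]]]}}

```text
clock: 27.15
position: [0.5096, 0.0209, 0.244]
ee_rot: [-3.141, -0.002, 0.002]
force: [0.5, 0.4, -3.4]
width: 0.527
gripper_force: 30.0
```

{"name": "arm_command", "arguments": {"targets": [[[-0.003,-0.035,0,0,0,0],[-0.003,-0.035,0,0,0,0],[-0.003,-0.035,0,0,0,0],[-0.003,-0.035,0,0,0,0],[-0.002,-0.03,0,0,0,0],[-0.002,-0.019,0,0,0,0],[0,0,0,0,0,0],[0,0,0,0,0,0],[0,0,0,0,0,0]]]}}

```text
clock: 28.28
position: [0.4951, 0.206, 0.2443]
ee_rot: [3.141, -0.003, -0.0]
force: [0.4, -0.6, -3.5]
width: 0.526
gripper_force: 30.0
```

```bash
python3 - <<'E'
from wr import *
im=arm.get_image("side"); s=arm.observe(); print(s["position"],s["ee_rot"],s["force"])
W=cloud(im).reshape(-1,3); c=s["position"]
P=W[(np.hypot(*(W[:,:2]-c[:2]).T)<.11)&(W[:,2]>.15)&(W[:,2]<c[2]-.022)]
print(len(P),cv2.minEnclosingCircle(P[:,:2].astype(np.float32)),P[:,2].min())
E
```

```text
[0.49522492 0.20609622 0.24432654] [ 3.14103137e+00 -2.60381565e-03 -1.21216598e-04] [ 0.09111922 -0.50243049 -2.00869686]
1266 ((0.49574413895606995, 0.20501212775707245), 0.0903860405087471) 0.19534796081890354
```

{"name": "arm_command", "arguments": {"targets": [[[0,-0.001,0.012,0,0,0],[0,0,0.02,0,0,0],[0,0,0.025,0,0,0],[0,0,0.025,0,0,0],[0,0,0.018,0,0,0],[0,0,0.012,0,0,0],[0,0,0.006,0,0,0],[0,0,0.003,0,0,0],[0,0,0,0,0,0],[0,0,0,0,0,0]]]}}

```text
clock: 29.58
position: [0.4954, 0.2083, 0.1239]
ee_rot: [-3.141, 0.0, -0.001]
force: [0.3, 0.0, -2.5]
width: 0.521
gripper_force: 30.0
```

{"name": "arm_command", "arguments": {"targets": [[[0,0,0.0015,0,0,0],[0,0,0.0015,0,0,0],[0,0,0.001,0,0,0],[0,0,0,0,0,0],[0,0,0,0,0,0]]]}}

```text
clock: 30.2
position: [0.4952, 0.2081, 0.1194]
ee_rot: [3.142, -0.0, -0.0]
force: [0.3, 0.9, -3.1]
width: 0.522
gripper_force: 30.0
```

{"name": "arm_command", "arguments": {"targets": [[[0,0,0.001,0,0,0],[0,0,0.001,0,0,0],[0,0,0.0005,0,0,0],[0,0,0,0,0,0],[0,0,0,0,0,0]]]}}

```text
clock: 30.82
position: [0.4952, 0.2081, 0.117]
ee_rot: [3.142, -0.0, 0.0]
force: [-0.0, -0.3, -0.3]
width: 0.521
gripper_force: 30.0
```

{"name": "arm_command", "arguments": {"targets": [[[0,0,0.0007,0,0,0],[0,0,0,0,0,0],[0,0,0,0,0,0]]]}}

```text
clock: 31.2
position: [0.4952, 0.2081, 0.1168]
ee_rot: [3.141, -0.0, 0.001]
force: [-2.7, -1.4, 6.7]
width: 0.521
gripper_force: 30.0
```

Seated at the height a fitted lid should have (0.1168 m; it would be 0.120 standing on the rim). Release and rise.

{"name": "arm_command", "arguments": {"targets": [[[0,0,0,0,0,0],[0,0,0,0,0,0],[0,0,0,0,0,0],[0,0,0,0,0,0],[0,0,0,0,0,0]]], "jaw": 0.09}}

```text
clock: 31.82
position: [0.4952, 0.2081, 0.1161]
ee_rot: [3.142, -0.0, -0.0]
force: [0.5, -0.5, -0.9]
width: 0.971
gripper_force: 0.0
```

{"name": "arm_command", "arguments": {"targets": [[[0,0,-0.01,0,0,0],[0,0,-0.02,0,0,0],[0,0,-0.03,0,0,0],[0,0,-0.04,0,0,0],[0,0,-0.03,0,0,0],[0,0.05,0,0,0,0],[-0.01,0.055,0,0,0,0],[-0.01,0.055,0,0,0,0],[-0.01,0.055,0,0,0,0],[-0.01,0.055,0,0,0,0]]]}}

```text
clock: 33.08
position: [0.4547, -0.0635, 0.2471]
ee_rot: [3.141, -0.0, 0.002]
force: [1.5, -0.6, 1.2]
width: 0.983
gripper_force: 0.0
```

{"name": "arm_command", "arguments": {"targets": [[[-0.01,0.055,0,0,0,0],[-0.01,0.055,0,0,0,0],[-0.01,0.055,0,0,0,0],[0,0.03,0,0,0,0],[0,0,0,0,0,0],[0,0,0,0,0,0]]]}}

```text
clock: 33.83
position: [0.4253, -0.256, 0.2466]
ee_rot: [-3.141, -0.001, -0.001]
force: [-0.1, 0.2, -0.7]
width: 0.983
gripper_force: 0.0
```

```bash
python3 - <<'E'
from wr import *
print(arm.observe()["position"])
im=arm.get_image("side"); A=im["pixels"]; save("s6.png",cv2.resize(A[150:330,180:340],None,fx=3,fy=3))
for n in("top","side"):
    im=arm.get_image(n); W=cloud(im).reshape(-1,3); W=W[~np.isnan(W[:,0])]
    W0=np.load(n+".npz")["w"].reshape(-1,3)
    for lab,X in(("start",W0),("now",W)):
      d=np.hypot(X[:,0]-.4957,X[:,1]-.2075); k=X[(d<.03)&(X[:,2]>.117)&(X[:,2]<.14)]
      a=X[(d>.03)&(d<.08)&(X[:,2]>.07)&(X[:,2]<.11)]; q=a[:,:2]-[.4957,.2075]
      r2=(q**2).sum(1); c=np.linalg.lstsq(np.c_[np.ones(len(a)),q,r2],a[:,2],rcond=None)[0]
      print(n,lab,"knob",k.mean(0).round(4),"dome fit h,tilt",c[:3].round(4))
E
```

```text
[ 0.42525495 -0.25602527  0.24661061]
top start knob [0.4966 0.2077 0.1232] dome fit h,tilt [0.098  0.0089 0.0015]
top now knob [0.4968 0.2068 0.1232] dome fit h,tilt [ 0.098   0.0093 -0.0041]
side start knob [0.4961 0.2034 0.1225] dome fit h,tilt [0.0978 0.0008 0.0133]
side now knob [0.4961 0.2033 0.1224] dome fit h,tilt [0.0978 0.0002 0.0071]
```

View pics/s6.png

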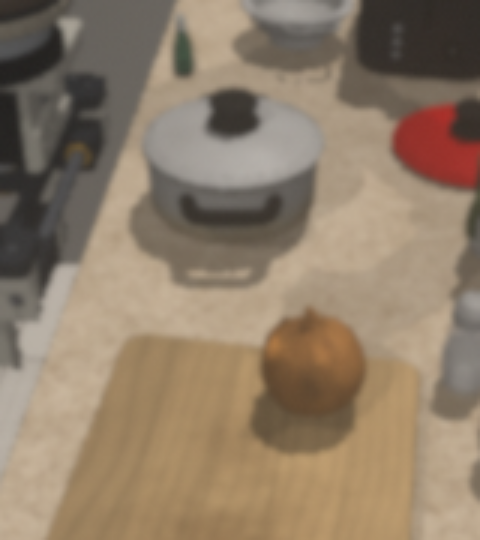

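The lid is level on the pot (crop (233,140)) at its starting height, the onion stands at (313,365), and the board is clear of garlic and lid. I'll hand it in.

```bash
python3 -c "
from cell import arm
print(arm.sign_off())"
```

```text
the job is handed in; nothing more can be done
None
```

The garlic is in the pot, the lid is back on and measures level at its starting height, the onion looks untouched in the last view, and the job was handed in at about 34 s of the 72 s allowed (no verdict came back).

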